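Check a contact gap with a plate gauge in the gauge drawer

ROBOT

A 6-joint arm with a two-finger parallel gripper is mounted at the origin on the work surface. World frame = base frame: x ahead of the robot, y to its left, z up, the work surface at z = 0. Lengths are in m, angles in rad, forces in N, time in s.
With the tool pointing down it reaches from about 0.3 to 0.85 m from the base axis. Payload 4.2 kg.
Tool frame: the origin (TCP) lies between the finger pads; the fingertips stand 11 mm ahead of it and the grasp point (between the pads) lies 8 mm behind it (bot.tips_ahead is the z of the fingertips in the tool frame, in m); z points along the fingers, y is the line along which they close (so a half turn about z gives the same grasp; the last joint's range is limited). The gripper opens to 91 mm and grips with 3 to 60 N. Pads are 32 mm wide; open, the fingers measure 118 mm over their backs; the gripper's body (76 mm by 178 mm) begins 60 mm behind the grasp point.
Start: joints at [1.157, 0.32, 1.565, -0, 1.257, -0.02], TCP at [0.221, 0.531, 0.225] pointing down, gripper open.
Joint ranges: [-3.11, 3.11], [-0.84, 2.01], [0.21, 2.61], [-1.34, 4.49], [0.05, 2.63], [-2.56, 2.56]. Speed limits (rad/s): [2.57, 2.57, 3.14, 3.14, 3.14, 3.14].

INTERFACE

Orientations are given as a 3x3 rotation matrix whose columns are the frame's x, y, z axes.
In Python, from rig import get_obs, get_image, bot gives the robot as it stands. The module is installed in compiled form; this text tells all that it offers.
- The arm moves only by the shell command python3 -m jog 'ROWS' [FORCE]. ROWS is a JSON object of lists of equal length, an entry for each row: "claw": the opening, from 0 (shut) to 1 (fully open); "slide": the shift along the tool's x, y, z in cm, a list of three; "turn": the turn about the tool's z in degrees. A call has 1 to 8 rows; each row shifts and turns the commanded pose from where the row before left it, along the tool's axes as they then stand; what a row does not reach is not made up. A row lasts 1/10 s, in which the tool goes at most 50 mm and 8.59 degrees, less where a joint would pass 70% of its speed; a pose out of reach is approached as far as the arm can. A call is refused whole if a number of a shift passes 5 or a number of a turn 8.59, either way. A call with a gripper value outside its range is refused whole. The fingers move at their own pace and stop on an object; FORCE is the grip in N (left out, the last holds). Time passes only in rows, so rows that do not move let the fingers close. It gives the time, the measured TCP pose, the force, the opening and the grip force at its end, in the units of the state.
- get_obs(): the state, without advancing time (a new reading comes with each control period).
- get_image(name): name is "scene" or "top" or "wrist"; returns a dict with "frame" (400x640x3 uint8, red, green, blue), "fov_y" (degrees; the focal length in pixels is half the picture's height over the tangent of half this angle, whatever the lens; pixels are square), "cx", "cy" (the principal point, pixels), "rvec" (rotation vector, rad) and "tvec" (3), from world to camera coordinates, as OpenCV has them; the wrist camera has in their place "hand_eye" (4x4, takes a point from camera to tool coordinates, whose origin is the TCP and whose axes are the flange's). Camera axes: x right, y down, z forward; pixel columns grow to the right and rows downward; lengths in m; the calibration is good to about 2 mm. A picture is of the moment at which its call begins: read the wrist's pose just before it. There is no depth.
- bot.finish_job(): hands the job in; it is judged then, once.
The state is a dict: "clock": time; "joint_pos": joint angles; "joint_velocities": joint speeds; "joint_efforts": joint torques, N m; "tool_pos": TCP position; "ee_rot": TCP orientation; "force": force on the tool from outside, world axes, zero at the start; "moment": the same for the moment, N m; "grip_width": opening from 0.0 (shut) to 1.0 (fully open); "gripper_force": force on a finger pad.
Only numpy, scipy, OpenCV 4.12 (cv2) and the standard library are available. Lean on these libraries where they do the work, as an engineer would, in place of code of your own. Each camera call takes 0.05 s, during which the arm holds its last target. There are 200 camera calls.

TASK

Pull the gauge drawer of the low grey cabinet fully open. Then slide the plate gauge lying in its slideway along into the gap under the aluminium bridge, until the bridge's near edge stands over the middle of the red band on the blade. Leave the gauge there and the drawer open, and do not disturb the steel test block or the mouse beside the cabinet.

Things in the scene. Friction and masses are not known exactly. Their poses are not given: they have to be found in the camera images.
- cabinet: Low grey steel cabinet, fixed, 200 mm deep (its x), 316 mm wide (its y), 90 mm high, one drawer. Origin: centre of its underside on the bench. Its -x side is the front, towards the robot: the drawer slides out along the cabinet's -x. Its yaw is that of the drawer and everything in it.
- drawer (a joint): Drawer slide: 0 m shut, 0.14 m fully open at its stop; stays where left (2 N friction). White front panel 15 mm thick, top 84 mm over the bench. Grey side and rear walls reach 50 mm over the bench, inner width 288 mm. Inside, a dark steel deck (top 24 mm over the bench, running the drawer's width) carries the slideway and the bridge.
- drawer_handle (a point): Middle of the drawer's steel bar handle, on the bar's axis: round bar 10 mm thick, 124 mm long, along the cabinet's y, 52 mm over the bench, its axis 42 mm in front of the drawer panel. Can be pinched or hooked from above. Moves with the drawer.
- gap_mouth (a point): Centre of the gap's mouth at deck level (24 mm over the bench), under the bridge's near edge; moves with the drawer, axes as the cabinet's. The gap runs from here along +y: 21 mm wide, 7 mm high, 60 mm long, far end open. The aluminium bridge over it is 45 mm wide (x), its top 45 mm over the bench.
- gauge: Loose plate gauge, about 0.09 kg, lying on the deck in the slideway: steel blade 18 mm wide, 5 mm thick, along its own +y, with an orange upright thumb block at its root, 18 mm (x) by 16 mm (y), top 34 mm above the underside. Origin: underside, below the thumb block's centre. Out of sight while the drawer is shut.
- gauge_tip (a point): Underside of the very tip of the blade (round end), 88 mm from the gauge's origin along its +y. A red band 10 mm long crosses the blade's top 40 to 50 mm back from the tip. At the start the tip points at the gap, 10 to 45 mm short of its mouth.
- test_block: Bystander: loose steel disc 64 mm across, 14 mm high, on the bench. Origin: centre of its underside.
- mouse: Bystander: loose black computer mouse, 105 x 60 x 26 mm, on the bench. Origin: centre of its underside.
- slideway (a point): Middle of the slideway at deck level, 110 mm before the gap's mouth (its -y side); moves with the drawer, axes as the cabinet's. A lane along y between two brass rails 5 mm high, 26 mm apart, narrowing to 21 mm over the last 30 mm before the bridge. Its centre line is 75 mm behind the front panel's inner face. Open at its -y end, 14 mm short of the drawer's wall.

How it is judged:
By the outcome, as a careful person would: the job done as asked, in the order asked, and still so for the second after the job is handed in, with the robot touching nothing.
It also fails if it takes over 51 s, if anything falls off the work surface, if the arm or the gripper's body presses on something with over 40 N, if the wrist force passes 120 N, or if a joint passes its speed limit or range.

## Working session

There is one attempt and no reset: what is moved stays moved. The work goes in short steps, Python scripts to look and compute and a shell command to move; the robot and the scene stay as the last step left them, time stands still between calls to the robot, and variables do not carry over. Pictures are saved under pics/ and viewed, at most 10 in all, crops included, and the job is handed in when it is done.

```bash
mkdir -p pics; cat > h.py <<'E'
import numpy as np, cv2
from rig import get_obs, get_image, bot
def cam(im,o=None):
    f=im["frame"].shape[0]/2/np.tan(np.radians(im["fov_y"])/2)
    K=np.array([[f,0,im["cx"]],[0,f,im["cy"]],[0,0,1]])
    if "hand_eye" in im:
        T=np.eye(4);T[:3,:3]=o["ee_rot"];T[:3,3]=o["tool_pos"];T=T@np.array(im["hand_eye"])
        R=T[:3,:3].T;t=-R@T[:3,3]
    else: R=cv2.Rodrigues(np.array(im["rvec"],float))[0];t=np.array(im["tvec"],float).ravel()
    return K,R,t
def unproj(c,uv,z):
    K,R,t=c;d=R.T@np.linalg.inv(K)@np.array([uv[0],uv[1],1.]);C=-R.T@t
    return C+d*(z-C[2])/d[2]
def proj(c,p):
    K,R,t=c;q=K@(R@np.array(p)+t);return q[:2]/q[2]
def save(n,fr): cv2.imwrite("pics/"+n,fr[...,::-1])
E
python3 - <<'E'
from h import *
import pickle
o=get_obs();print(o)
a=get_image("scene");b=get_image("top")
pickle.dump((a,b),open("i0.pkl","wb"))
save("s.png",a["frame"]);save("t.png",b["frame"])
for i in(a,b):
    K,R,t=cam(i);print(K,-R.T@t)
E
```

```text
{'clock': 0.0, 'joint_pos': array([ 1.15701229e+00,  3.20295150e-01,  1.56570066e+00, -2.95189788e-05,
        1.25741628e+00, -2.00208868e-02]), 'joint_velocities': array([ 8.78729992e-05, -2.00614462e-04,  4.73038355e-04, -5.47013663e-04,
       -6.80549209e-04,  1.80096388e-04]), 'joint_efforts': array([-1.06689797e-03, -4.12469172e+01, -2.31967092e+01,  7.25403079e-02,
        4.59015893e-02, -1.46850643e-04]), 'tool_pos': array([0.2204237 , 0.5305257 , 0.22411002]), 'ee_rot': array([[-9.23475306e-01,  3.83657218e-01, -7.05841038e-04],
       [ 3.83657867e-01,  9.23473783e-01, -1.67717560e-03],
       [ 8.36517017e-06, -1.81963172e-03, -9.99998344e-01]]), 'force': array([-0.01971095,  0.04737958,  0.28877612]), 'moment': array([ 0.04326604, -0.00125048,  0.03933178]), 'gripper_force': 0.0, 'grip_width': 1.0025388525101107}
[[433.68257163   0.         315.23844793]
 [  0.         433.68257163 199.31474168]
 [  0.           0.           1.        ]] [ 1.27352747 -0.30626051  0.56972666]
[[368.38755466   0.         325.09368198]
 [  0.         368.38755466 200.0457323 ]
 [  0.           0.           1.        ]] [0.47061139 0.01201075 0.95333912]
```

View pics/s.png

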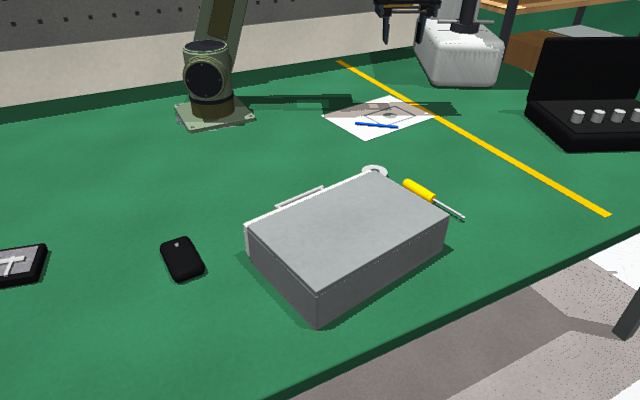

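View pics/t.png

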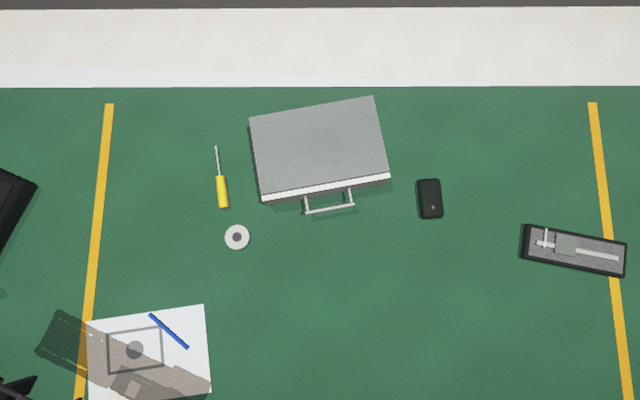

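The top view shows the cabinet with top corners near (249,118), (374,96), (390,175) and (261,195). The handle bar runs from (306,213) to (354,205), the test block is at (237,237) and the mouse at (430,198). I'll enlarge the cabinet and handle.

```bash
python3 - <<'E'
from h import *
import pickle
a,b=pickle.load(open("i0.pkl","rb"))
save("tc.png",cv2.resize(b["frame"][85:225,235:405],None,fx=4.5,fy=4,interpolation=cv2.INTER_CUBIC)[:560])
c=cam(b)
P=[unproj(c,p,.09) for p in[(249,118),(374,96),(389.5,173),(261,194)]];print(np.round(P,4))
for i in range(4):print(np.linalg.norm(P[i]-P[i-1]))
h=[unproj(c,p,.052) for p in[(306,213),(354,205)]];print(h,np.linalg.norm(h[0]-h[1]))
print(unproj(c,(237,237),.014),unproj(c,(430,198),.02))
E
```

```text
[[ 0.8211  0.211   0.09  ]
 [ 0.878  -0.0991  0.09  ]
 [ 0.6811 -0.1323  0.09  ]
 [ 0.6299  0.1753  0.09  ]]
0.19452148690504295
0.3151839000230412
0.19966405910803345
0.31183788595838424
[array([0.5891879 , 0.06974405, 0.052     ]), array([ 0.609183  , -0.04883628,  0.052     ])] 0.12025431258835963
[0.53242492 0.24758574 0.014     ] [ 0.63228761 -0.24581376  0.02      ]
```

View pics/tc.png

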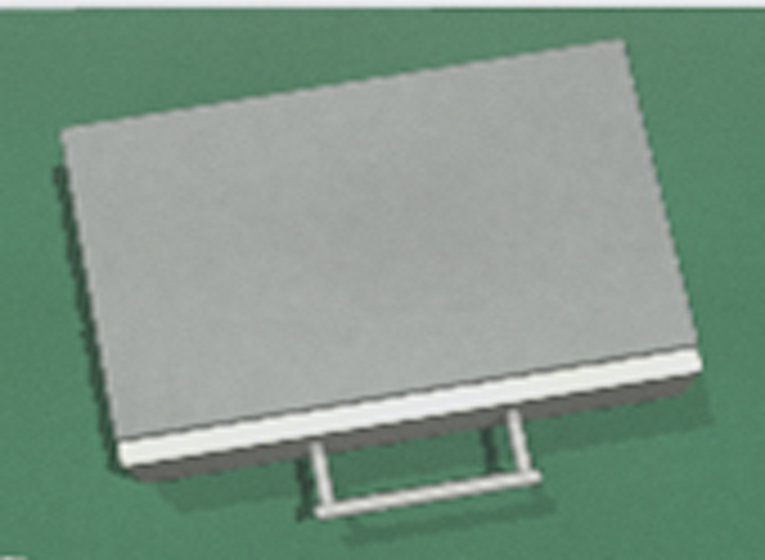

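```bash
python3 -m jog '{"claw":[0.35,0.35,0.35,0.35,0.35,0.35,0.35,0.35],"slide":[[-3.4,-2.1,0],[-3.4,-2.1,0],[-3.4,-2.1,0],[-3.4,-2.1,0],[-3.4,-2.1,0],[-3.4,-2.1,0],[-3.4,-2.1,0],[-3.4,-2.1,0]],"turn":[0,0,0,0,0,0,0,0]}' 40
python3 -m jog '{"claw":[0.35,0.35,0.35,0.35,0.35,0.35,0.35,0.35],"slide":[[0,0,0],[0,0,0],[0,0,0],[0,0,0],[0,0,0],[0,0,0],[0,0,0],[0,0,0]],"turn":[7.2,7.2,7.2,7.2,7.2,7.2,7.2,7.2]}'
cat >> h.py <<'E'
def go(p,o=None):
    o=o or get_obs();print("slide cm",np.round(100*o["ee_rot"].T@(np.array(p)-o["tool_pos"]),2),"pos",o["tool_pos"].round(4),"yaw(y)",np.degrees(np.arctan2(o["ee_rot"][1,1],o["ee_rot"][0,1])).round(2),"F",o["force"].round(1),"clk",o["clock"])
E
python3 -c "
from h import *
go((.5995,.0105,.13))"
```

```text
clock: 0.9
tool_pos: [0.4079, 0.2699, 0.2247]
ee_rot: [[-0.924, 0.384, -0.0], [0.384, 0.924, -0.0], [0.0, -0.0, -1.0]]
force: [0.9, 0.1, 0.1]
grip_width: 0.356
gripper_force: 0.0
clock: 1.7
tool_pos: [0.4071, 0.2713, 0.2246]
ee_rot: [[-0.166, 0.986, -0.001], [0.986, 0.166, -0.0], [-0.0, -0.001, -1.0]]
force: [-0.8, -0.1, -0.9]
grip_width: 0.352
gripper_force: 0.0
slide cm [-28.91  14.66   9.45] pos [0.4071 0.2713 0.2246] yaw(y) 9.54 F [-0.8 -0.1 -0.9] clk 1.7
```

```bash
python3 -m jog '{"claw":[0.35,0.35,0.35,0.35,0.35,0.35,0.35,0.35],"slide":[[-4.1,2.1,0],[-4.1,2.1,0],[-4.1,2.1,0],[-4.1,2.1,0],[-4.1,2.1,0],[-4.1,2.1,0],[-4.3,2.1,0],[0,0,0]],"turn":[0,0,0,0,0,0,0,0]}'
python3 - <<'E'
from h import *
o=get_obs();im=get_image("wrist");go((.5995,.0105,.13),o)
c=cam(im,o);print(c[0],-c[1].T@c[2],[proj(c,p) for p in[(.589,.07,.052),(.609,-.05,.052)]])
save("w1.png",im["frame"])
import pickle;pickle.dump((im,o),open("w1.pkl","wb"))
E
```

```text
clock: 2.5
tool_pos: [0.6042, 0.0072, 0.2238]
ee_rot: [[-0.166, 0.986, 0.001], [0.986, 0.166, -0.002], [-0.002, 0.0, -1.0]]
force: [0.9, 0.9, 0.4]
grip_width: 0.345
gripper_force: 0.0
slide cm [ 0.42 -0.41  9.37] pos [0.6042 0.0072 0.2238] yaw(y) 9.55 F [0.9 0.9 0.4] clk 2.5
[[353.3266545    0.         320.59771696]
 [  0.         353.3266545  200.46612791]
 [  0.           0.           1.        ]] [0.59091471 0.08771001 0.38391259] [array([315.04214427, 114.20215234]), array([315.43603973, 237.70661573])]
```

View pics/w1.png

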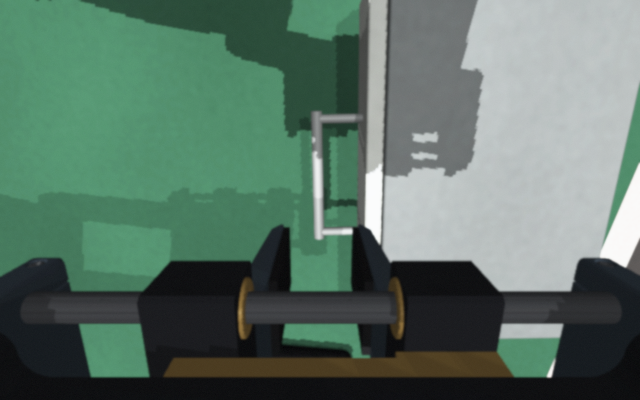

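The wrist view shows the bar from (317,112) to (319,238), about 3 px right of the prediction. So the bar lies about 3 mm further along +x. I'll compute the refined centre.

```bash
python3 - <<'E'
from h import *
import pickle
im,o=pickle.load(open("w1.pkl","rb"));c=cam(im,o)
a,b=[unproj(c,p,.052) for p in[(317,112.5),(319.5,238)]]
m=(a+b)/2;print(a,b,np.linalg.norm(a-b),np.degrees(np.arctan2(b[0]-a[0],a[1]-b[1])),m)
go((m[0],m[1],.052-.008))
E
```

```text
[0.59051848 0.07178712 0.052     ] [ 0.61311135 -0.04963571  0.052     ] 0.12350684936323628 10.540361640699246 [0.60181491 0.0110757  0.052     ]
slide cm [ 0.15 -0.   17.98] pos [0.6024 0.0096 0.2238] yaw(y) 9.61 F [-1.   0.3  0.5] clk 2.55
```

```bash
python3 -m jog '{"claw":[0.35,0.35,0.35,0.35,0.35,0.35,0.35],"slide":[[0.15,0,3.5],[0,0,3.5],[0,0,3.5],[0,0,3],[0,0,2.5],[0,0,1.9],[0,0,0]],"turn":[-0.7,0,0,0,0,0,0]}'
python3 -m jog '{"claw":[0,0,0,0],"slide":[[0,0,0],[0,0,0],[0,0,0],[0,0,0]],"turn":[0,0,0,0]}' 40
```

```text
clock: 3.25
tool_pos: [0.5982, 0.0146, 0.0432]
ee_rot: [[-0.184, 0.983, -0.007], [0.983, 0.184, 0.0], [0.002, -0.007, -1.0]]
force: [-0.6, -0.0, 0.4]
grip_width: 0.349
gripper_force: 0.0
clock: 3.65
tool_pos: [0.6002, 0.0134, 0.0472]
ee_rot: [[-0.183, 0.983, -0.002], [0.983, 0.183, -0.0], [0.0, -0.002, -1.0]]
force: [-5.5, -0.0, 7.2]
grip_width: 0.1
gripper_force: 40.0
```

```bash
python3 -m jog '{"claw":[0,0,0,0,0,0,0,0],"slide":[[0,-1,0],[0,-2,0],[0,-2,0],[0,-2,0],[0,-2,0],[0,-2,0],[0,-2,0],[0,-1.0,0]],"turn":[0,0,0,0,0,0,0,0]}'
python3 -m jog '{"claw":[0,0,0,0],"slide":[[0,-0.3,0],[0,0,0],[0,0,0],[0,0,0]],"turn":[0,0,0,0]}'
```

```text
clock: 4.45
tool_pos: [0.4636, -0.0125, 0.0472]
ee_rot: [[-0.183, 0.983, 0.004], [0.983, 0.183, -0.0], [-0.001, 0.004, -1.0]]
force: [2.8, 2.7, 2.7]
grip_width: 0.1
gripper_force: 40.0
clock: 4.85
tool_pos: [0.4626, -0.0126, 0.0471]
ee_rot: [[-0.183, 0.983, 0.004], [0.983, 0.183, 0.0], [-0.0, 0.004, -1.0]]
force: [1.9, 2.4, 8.7]
grip_width: 0.098
gripper_force: 40.0
```

```bash
python3 -m jog '{"claw":[0,0,0,0],"slide":[[0,-0.4,0],[0,-0.3,0],[0,0,0],[0,0,0]],"turn":[0,0,0,0]}'
```

```text
clock: 5.25
tool_pos: [0.4626, -0.0127, 0.0472]
ee_rot: [[-0.181, 0.983, 0.018], [0.983, 0.181, 0.002], [-0.001, 0.018, -1.0]]
force: [16.5, 9.1, -7.9]
grip_width: 0.102
gripper_force: 40.0
```

```bash
python3 -m jog '{"claw":[0,0.3,0.3,0.3,0.3],"slide":[[0,0.6,0],[0,0,0],[0,0,0],[0,0,0],[0,0,0]],"turn":[0,0,0,0,0]}'
python3 -m jog '{"claw":[0.3,0.3,0.3,0.3,0.3,0.3,0.3,0.3],"slide":[[0,0,-2],[0,0,-4],[0,0,-4],[0,0,-4],[-2,4,-4],[-3,4,0],[-3,4,0],[0,0,0]],"turn":[0,0,0,0,0,0,0,0]}'
python3 - <<'E'
from h import *
o=get_obs();im=get_image("wrist");go((.5995,.0105,.13),o)
save("w2.png",im["frame"])
b=get_image("top");save("t2.png",cv2.resize(b["frame"][110:290,240:420],None,fx=3.3,fy=3.3,interpolation=cv2.INTER_CUBIC))
import pickle;pickle.dump((im,o,b),open("w2.pkl","wb"))
E
```

```text
clock: 5.75
tool_pos: [0.459, -0.0131, 0.0456]
ee_rot: [[-0.183, 0.983, -0.001], [0.983, 0.183, 0.0], [0.0, -0.001, -1.0]]
force: [-0.1, -0.7, -0.1]
grip_width: 0.297
gripper_force: 0.0
clock: 6.55
tool_pos: [0.5895, -0.0702, 0.2178]
ee_rot: [[-0.181, 0.984, 0.002], [0.984, 0.181, -0.001], [-0.002, 0.002, -1.0]]
force: [-1.2, 0.9, -1.2]
grip_width: 0.299
gripper_force: 0.0
slide cm [7.77 2.43 8.78] pos [ 0.5895 -0.0702  0.2178] yaw(y) 10.41 F [-1.2  0.9 -1.2] clk 6.55
```

View pics/w2.png

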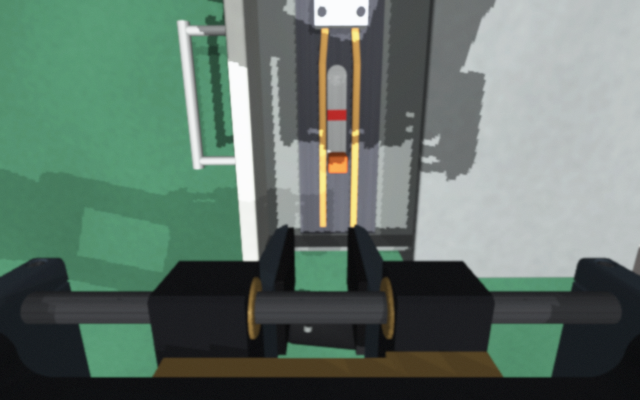

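The wrist view shows the open drawer: bridge near edge at v≈27, blade tip at (337,65), red band at v 110–120, and thumb block near (338,163). I'll enlarge it to measure.

```bash
python3 - <<'E'
from h import *
import pickle
im,o,b=pickle.load(open("w2.pkl","rb"))
save("w2c.png",cv2.resize(im["frame"][0:190,290:390],None,fx=4,fy=3.15*1,interpolation=cv2.INTER_CUBIC)[:598])
E
```

```text
(no output)
```

View pics/w2c.png

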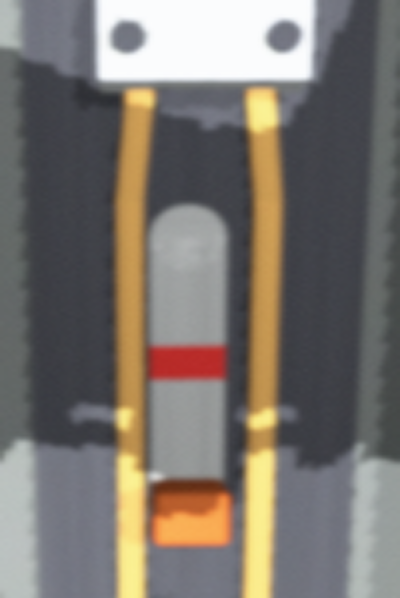

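```bash
python3 - <<'E'
from h import *
import pickle
im,o,b=pickle.load(open("w2.pkl","rb"));c=cam(im,o)
th=np.radians(10.5);ex=np.array([np.cos(th),np.sin(th),0]);ey=np.array([-np.sin(th),np.cos(th),0])
def m(n,x,y,z):
    p=unproj(c,(290+x/4,y/3.15),z);print(n,p.round(4),"cab x,y mm",(1e3*ex@p).round(1),(1e3*ey@p).round(1));return p
m("bridge L",96,82,.045);m("bridge R",316,82,.045)
m("tip",188,205,.029);m("band far",188,345,.029);m("band near",188,380,.029)
m("block far",190,486,.058);m("block near",192,545,.058)
m("rail L far",140,90,.029);m("rail R far",262,90,.029);m("rail L near",131,590,.029);m("rail R near",257,590,.029)
for p in [(181.5,22),(196.5,168)]: 
    q=unproj(c,p,.052);print("handle",q,1e3*ex@q,1e3*ey@q)
go((.58,-.07,.1))
E
```

```text
bridge L [0.5597 0.0646 0.045 ] cab x,y mm 562.1 -38.5
bridge R [0.6061 0.0731 0.045 ] cab x,y mm 609.3 -38.5
tip [0.5857 0.0387 0.029 ] cab x,y mm 582.9 -68.6
band far [ 5.934e-01 -4.000e-04  2.900e-02] cab x,y mm 583.4 -108.5
band near [ 0.5954 -0.0106  0.029 ] cab x,y mm 583.5 -118.9
block far [ 0.6    -0.0382  0.058 ] cab x,y mm 583.0 -146.9
block near [ 0.6038 -0.0551  0.058 ] cab x,y mm 583.6 -164.2
rail L far [0.5691 0.067  0.029 ] cab x,y mm 571.8 -37.9
rail R far [0.5961 0.0719 0.029 ] cab x,y mm 599.3 -37.9
rail L near [ 0.594  -0.0784  0.029 ] cab x,y mm 569.8 -185.3
rail R near [ 0.6256 -0.0726  0.029 ] cab x,y mm 601.9 -185.4
handle [0.45056228 0.04643318 0.052     ] 451.47934671387355 -36.45280569706658
handle [ 0.47301497 -0.07552086  0.052     ] 451.3317055367552 -160.45638417269805
slide cm [-0.11 -0.48 11.79] pos [ 0.5849 -0.0681  0.2179] yaw(y) 10.47 F [-0.3  0.   0.1] clk 6.65
```

```bash
cat >> h.py <<'E'
th=np.radians(10.5);ex=np.array([np.cos(th),np.sin(th),0]);ey=np.array([-np.sin(th),np.cos(th),0])
def cab(x,y,z): return ex*x/1e3+ey*y/1e3+np.array([0,0,z/1e3])
def where():
    p=get_obs()["tool_pos"];print("cab",1e3*ex@p,1e3*ey@p,1e3*p[2])
E
python3 -c "
from h import *
where();go(cab(585,-192,47))"
```

```text
cab 562.7004392803497 -173.53968611569692 217.86502207870626
slide cm [-1.86  2.28 17.08] pos [ 0.5849 -0.0681  0.2179] yaw(y) 10.47 F [-0.3  0.   0.1] clk 6.65
```

```bash
python3 -m jog '{"claw":[0,0,0,0,0,0,0,0],"slide":[[-1.9,2.3,0],[0,0,3],[0,0,3],[0,0,3],[0,0,3],[0,0,2],[0,0,1],[0,0,0]],"turn":[0,0,0,0,0,0,0,0]}' 10
python3 -m jog '{"claw":[0,0,0,0],"slide":[[0,0,0],[0,0,0],[0,0,0],[0,0,0]],"turn":[0,0,0,0]}'
python3 -c "
from h import *
where();go(cab(585,-192,47))"
```

```text
clock: 7.45
tool_pos: [0.6095, -0.0815, 0.0683]
ee_rot: [[-0.183, 0.983, -0.003], [0.983, 0.183, 0.001], [0.001, -0.003, -1.0]]
force: [-0.3, -1.3, 0.6]
grip_width: 0.001
gripper_force: 0.0
clock: 7.85
tool_pos: [0.6117, -0.0822, 0.0701]
ee_rot: [[-0.183, 0.983, 0.001], [0.983, 0.183, -0.0], [-0.0, 0.001, -1.0]]
force: [0.4, 0.5, 0.2]
grip_width: 0.008
gripper_force: 0.0
cab 586.4549020339919 -192.24932247517222 70.10554400890166
slide cm [ 0.03 -0.15  2.31] pos [ 0.6117 -0.0822  0.0701] yaw(y) 10.54 F [0.4 0.5 0.2] clk 7.85
```

```bash
python3 -m jog '{"claw":[0,0,0,0,0],"slide":[[0,0,1.2],[0,-0.1,1.1],[0,0,0],[0,0,0],[0,0,0]],"turn":[0,0,0,0,0]}'
python3 -m jog '{"claw":[0,0,0,0,0,0,0,0],"slide":[[0.5,0,0],[0.5,0,0],[0.6,0,0],[0.6,0,0],[0.6,0,0],[0.6,0,0],[0.6,0,0],[0.6,0,0]],"turn":[0,0,0,0,0,0,0,0]}'
python3 -c "
from h import *
where()"
python3 -m jog '{"claw":[0,0,0,0,0,0,0,0],"slide":[[0.5,0,0],[0.5,0,0],[0.4,0,0],[0.4,0,0],[0.4,0,0],[0.2,0,0],[0.1,0,0],[0,0,0]],"turn":[0,0,0,0,0,0,0,0]}'
python3 - <<'E'
from h import *
import pickle
o=get_obs();im=get_image("wrist");where()
save("w3.png",cv2.resize(im["frame"][60:230,230:430],None,fx=4,fy=3.5,interpolation=cv2.INTER_CUBIC))
b=get_image("top");pickle.dump((im,o,b),open("w3.pkl","wb"))
E
```

```text
clock: 8.35
tool_pos: [0.6105, -0.0823, 0.0462]
ee_rot: [[-0.183, 0.983, 0.0], [0.983, 0.183, 0.0], [0.0, 0.0, -1.0]]
force: [-0.7, 1.4, -0.5]
grip_width: 0.007
gripper_force: 0.0
clock: 9.15
tool_pos: [0.6018, -0.0365, 0.0463]
ee_rot: [[-0.183, 0.983, 0.0], [0.983, 0.183, 0.0], [-0.0, 0.0, -1.0]]
force: [0.2, -0.4, 0.2]
grip_width: 0.005
gripper_force: 0.5
cab 585.0934016289855 -145.60777081489587 46.34056180676961
clock: 9.95
tool_pos: [0.5971, -0.0123, 0.0462]
ee_rot: [[-0.183, 0.983, -0.0], [0.983, 0.183, 0.0], [0.0, -0.0, -1.0]]
force: [0.6, 0.4, -0.8]
grip_width: 0.005
gripper_force: 0.0
cab 584.8541707693347 -120.97344279061528 46.14836074144492
```

View pics/w3.png

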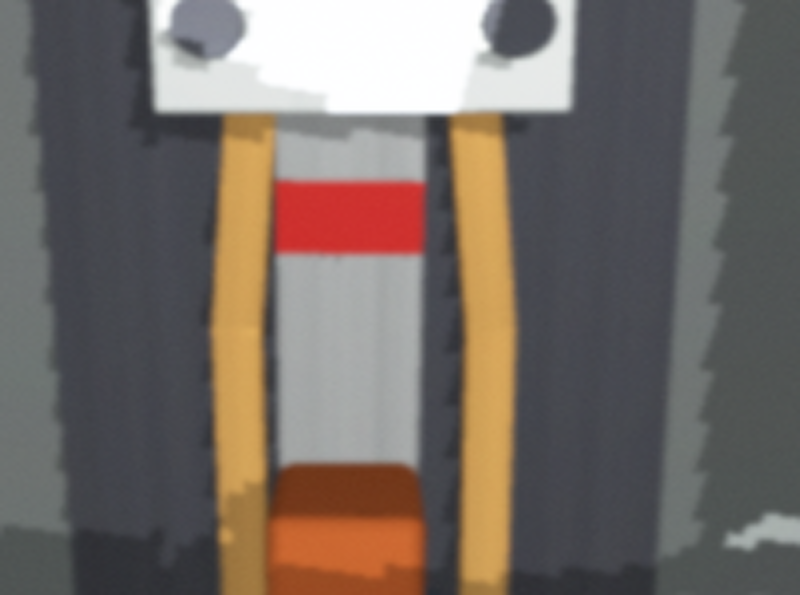

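The wrist view shows the blade already inside the gap and against the left rail. The bridge edge is at v=92.0 and the red band spans v 112.0–132.6 at u≈317.

```bash
python3 - <<'E'
from h import *
import pickle
im,o,b=pickle.load(open("w3.pkl","rb"));c=cam(im,o)
for n,x,y,z in [("bridge",363,112,.045),("bandfar",350,182,.029),("bandnear",350,254,.029),("blkfar",347,517,.058),("bridgeL",153,112,.045),("bridgeR",573,112,.045),("bladeL",275,182,.029),("bladeR",425,182,.029)]:
    p=unproj(c,(230+x/4,60+y/3.5),z);print(n,1e3*ex@p,1e3*ey@p)
E
```

```text
bridge 585.2928350379877 -38.25730238856768
bandfar 583.7216700538575 -47.43853002991602
bandnear 583.7008917757535 -57.34334761223112
blkfar 583.5453972082055 -87.19024041125128
bridgeL 562.3457796093813 -38.26646257865685
bridgeR 608.2411693607836 -38.24814168795927
bladeL 574.5735749171688 -47.44208754915724
bladeR 592.8699501227146 -47.43497243875823
```

```bash
python3 -m jog '{"claw":[0,0,0,0,0,0,0,0],"slide":[[0.3,0,0],[0.3,0,0],[0.3,0,0],[0.2,0,0],[0.15,0,0],[0.1,0,0],[0,0,0],[0,0,0]],"turn":[0,0,0,0,0,0,0,0]}'
python3 - <<'E'
from h import *
import pickle
o=get_obs();im=get_image("wrist");where()
save("w4.png",cv2.resize(im["frame"][60:230,230:430],None,fx=4,fy=3.5,interpolation=cv2.INTER_CUBIC))
pickle.dump((im,o),open("w4.pkl","wb"))
E
```

```text
clock: 10.85
tool_pos: [0.5948, 0.0008, 0.0463]
ee_rot: [[-0.183, 0.983, -0.0], [0.983, 0.183, 0.0], [0.0, 0.0, -1.0]]
force: [0.5, -0.5, -0.3]
grip_width: 0.007
gripper_force: 0.0
cab 585.0350700371807 -107.62552725499239 46.33210148886759
```

View pics/w4.png

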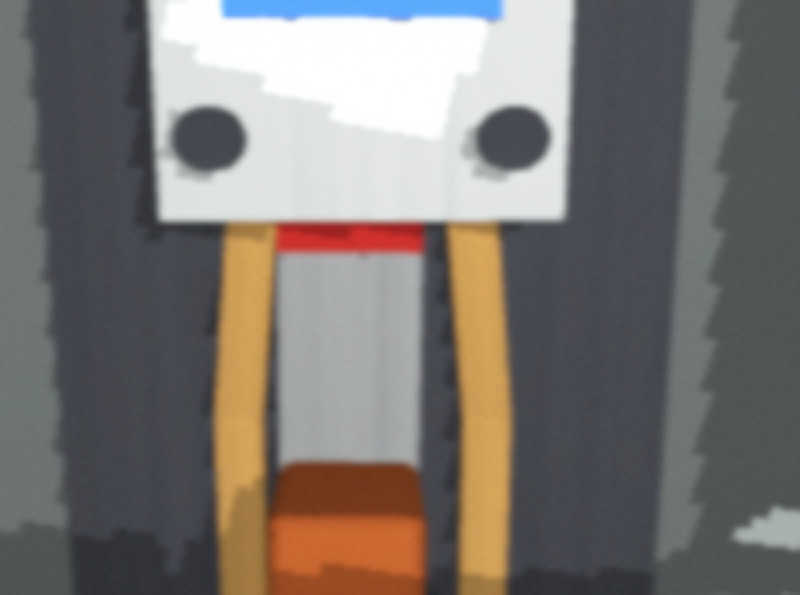

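The bridge edge is now at crop y=221 and the band's near edge at y=254, so the band is partly under the bridge.

```bash
python3 - <<'E'
from h import *
import pickle
im,o=pickle.load(open("w4.pkl","rb"));c=cam(im,o)
r=[]
for y,z in [(221,.045),(254,.029),(516,.058)]:
    p=unproj(c,(230+350/4,60+y/3.5),z);r.append(1e3*ey@p)
print(r,"remaining",r[0]-r[1]-5, "by block", r[0]-(r[2]+35), )
E
```

```text
[np.float64(-38.264584281782675), np.float64(-44.02302425548595), np.float64(-73.7574383991278)] remaining 0.7584399737032754 by block 0.4928541173451322
```

```bash
python3 -m jog '{"claw":[0,0,0,0],"slide":[[0.04,0,0],[0.03,0,0],[0,0,0],[0,0,0]],"turn":[0,0,0,0]}'
python3 -c "
from h import *
where()"
python3 -m jog '{"claw":[0,0,0,0,0,0,0,0],"slide":[[-0.5,0,0],[-1,0,0],[0,0,-2],[0,0,-3],[0,0,-4],[0,0,-4],[0,0,-3],[0,0,0]],"turn":[0,0,0,0,0,0,0,0]}'
python3 -m jog '{"claw":[0,0,0,0],"slide":[[-4,0,0],[0,0,0],[0,0,0],[0,0,0]],"turn":[0,0,0,0]}'
python3 - <<'E'
from h import *
import pickle
o=get_obs();im=get_image("wrist");where();b=get_image("top")
A=cv2.resize(im["frame"][:190,270:400],None,fx=3.07,fy=3.07,interpolation=cv2.INTER_CUBIC)[:580]
B=cv2.resize(b["frame"][90:280,220:450],None,fx=1.7,fy=1.7)
C=np.zeros((583,800,3),np.uint8);C[:A.shape[0],:A.shape[1]]=A[:, :399];C[:B.shape[0],405:405+B.shape[1]]=B
save("f.png",C);pickle.dump((im,o,b),open("w5.pkl","wb"))
E
```

```text
clock: 11.3
tool_pos: [0.5948, 0.0014, 0.0463]
ee_rot: [[-0.183, 0.983, 0.0], [0.983, 0.183, -0.0], [-0.0, 0.0, -1.0]]
force: [0.6, -0.1, 1.1]
grip_width: 0.006
gripper_force: 0.3
cab 585.0708710692351 -107.00294962075503 46.308870602683825
clock: 12.1
tool_pos: [0.6002, -0.0141, 0.2115]
ee_rot: [[-0.182, 0.983, 0.01], [0.983, 0.182, -0.0], [-0.002, 0.01, -1.0]]
force: [-0.0, -0.1, 0.2]
grip_width: 0.005
gripper_force: 0.0
clock: 12.5
tool_pos: [0.6043, -0.0524, 0.2055]
ee_rot: [[-0.183, 0.983, -0.002], [0.983, 0.183, 0.001], [0.001, -0.001, -1.0]]
force: [-0.9, 0.4, 0.2]
grip_width: 0.004
gripper_force: 0.0
cab 584.7447565157183 -161.3795894484157 205.59693588801957
```

View pics/f.png

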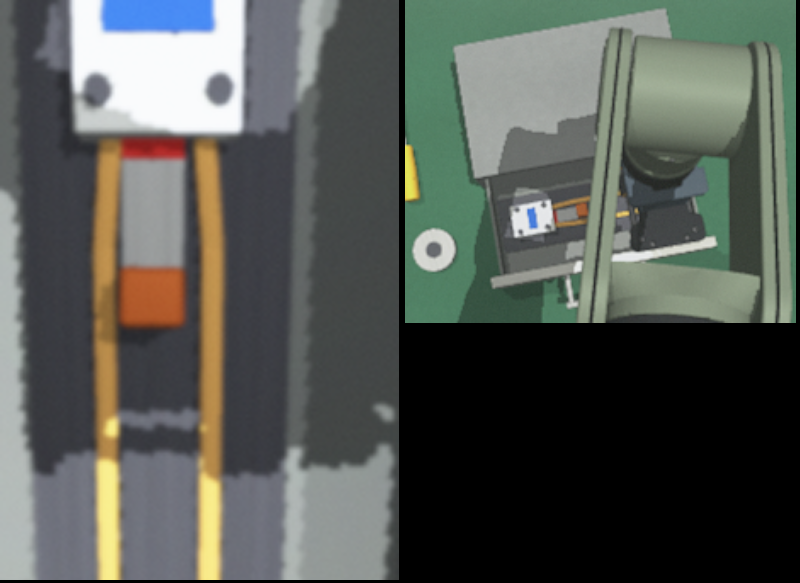

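The final view shows the bridge's top edge at crop y≈133 and the band's near edge at y≈158. The test block hasn't moved and the drawer is open. One last numeric check.

```bash
python3 - <<'E'
from h import *
import pickle
im,o,b=pickle.load(open("w5.pkl","rb"));c=cam(im,o)
f=im["frame"].astype(int)
u=int(270+153/3.07);col=f[36:62,u-3:u+4].mean(1).round().astype(int)
print([(36+i,*r) for i,r in enumerate(col.tolist())])
for a,z in[(133,.045),(158,.029),(267,.058),(326,.058)]:
    p=unproj(c,(u,a/3.07),z);print(a,1e3*ey@p)
E
```

```text
[(36, 250, 251, 252), (37, 250, 251, 252), (38, 249, 251, 252), (39, 246, 248, 250), (40, 234, 236, 238), (41, 207, 211, 212), (42, 165, 169, 168), (43, 115, 115, 114), (44, 99, 72, 72), (45, 120, 46, 46), (46, 132, 34, 32), (47, 140, 33, 31), (48, 150, 35, 33), (49, 161, 40, 37), (50, 167, 50, 49), (51, 160, 88, 88), (52, 155, 134, 135), (53, 156, 156, 156), (54, 157, 160, 160), (55, 157, 159, 160), (56, 156, 159, 160), (57, 156, 159, 160), (58, 156, 159, 159), (59, 156, 159, 159), (60, 156, 159, 159), (61, 156, 158, 159)]
133 -38.47583440085701
158 -43.00979177494114
267 -73.5593106396251
326 -88.97333512827277
```

```bash
python3 -c "
from rig import bot
print(bot.finish_job())"
```

```text
the job is handed in; nothing more can be done
None
```

The job is handed in: the drawer is open to its stop and the gauge sits in the gap with the bridge's near edge within about 0.5 mm of the red band's middle. The test block was seen unmoved; the mouse was hidden in the last picture, but the arm never went near it.

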